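# Nudge the vial carrier home against the reader's hidden stop

## Robot

A 6-joint arm with a two-finger parallel gripper is mounted at the origin on the work surface. World frame = base frame: x ahead of the robot, y to its left, z up, the work surface at z = 0. Lengths are in mm, angles in rad, forces in N, time in s.
With the tool pointing down it reaches from about 350 to 975 mm from the base axis. Payload 7.1 kg.
Tool frame: the origin (TCP) lies between the finger pads; the fingertips stand 19 mm ahead of it and the grasp point (between the pads) is the TCP; y points along the fingers, z is the direction in which the jaws open and shut, and the axes are right-handed (so a half turn about y gives the same grasp; the last joint's range is limited). The gripper opens to 88 mm and grips with 3 to 60 N. Pads are 20 mm wide; open, the fingers measure 115 mm over their backs; the gripper's body (75 mm by 178 mm) begins 61 mm behind the grasp point.
Start: joints at [1.11, 0.423, 1.63, -0, 1.089, -0.019], TCP at [267.197, 564.987, 241.675] pointing down, gripper open.
Joint ranges: [-3, 3], [-0.9, 2.11], [0.09, 2.58], [-1.31, 4.45], [0.11, 2.69], [-2.54, 2.54]. Speed limits (rad/s): [2.39, 2.39, 3.01, 3.14, 3.14, 3.14].

## Interface

Orientations are given as a rotation vector (axis times angle).
In Python, from workcell import ctrl gives the robot as it stands.
- The arm moves only by the tool servo_tool, never from a script. Its argument "moves" is text: rows parted by semicolons, each of 6 numbers parted by spaces: the shift along the world's x, y, z in m, then the turn, a rotation vector about the world's x, y, z in degrees. A call has 1 to 8 rows; each row is the pose to reach, as a shift and turn from the pose commanded when the call began; what a row does not reach only later rows make up. A row lasts 1/8 s, in which the tool goes at most 62.5 mm and 10.7 degrees, less where a joint would pass 70% of its speed; a pose out of reach is approached as far as the arm can. A call with a gripper value outside its range is refused whole. "hand" is the closure in counts, from 0 (fully open) to 255 (shut), set as the call begins (left out, the last holds). The fingers move at their own pace and stop on an object; the grip force is fixed at half the most. Time passes only in rows, so rows that repeat a pose let the fingers close. It gives the time, the measured TCP pose, the force and the opening at its end, in the units of the state.
- ctrl.get_obs(): the state, without advancing time (a new reading comes with each control period).
- ctrl.get_image(name): name is "scene" or "top" or "wrist"; returns a dict with "pixels" (384x512x3 uint8, red, green, blue), "depth" (384x512 float32, mm along the optical axis (not along the pixel's ray), 0 where there is no reading), "vertical_fov" (degrees; the focal length in pixels is half the picture's height over the tangent of half this angle, whatever the lens; pixels are square), "cx", "cy" (the principal point, pixels), "xyz" and "attitude" of the camera in the world; the wrist camera has in their place "T_tool_cam" (4x4, takes a point from camera to tool coordinates, whose origin is the TCP and whose axes are the tool frame's). Camera axes: x right, y up, looking along -z (the intrinsics and any distortion apply to the point x, -y, -z); pixel columns grow to the right and rows downward; lengths in mm; the calibration is good to about 2 mm. A picture is of the moment at which its call begins: read the wrist's pose just before it.
- ctrl.close_job(): hands the job in, once; it reports no verdict.
The state is a dict: "t": time; "qpos": joint angles; "qvel": joint speeds; "joint_torque": joint torques, N m; "ee_pos": TCP position; "orientation": TCP orientation; "ft_force": force on the tool from outside, world axes, zero at the start; "moment": the same for the moment, N m; "width": finger opening in mm.
Only numpy, scipy, OpenCV 4.12 (cv2) and the standard library are available. Lean on these libraries where they do the work, as an engineer would, in place of code of your own. Each camera call takes 0.05 s, during which the arm holds its last target.

## Task

Take the hand pusher from its tray and, holding it, gently nudge the vial carrier along its lane into the reader until you feel it come up firmly against the stop hidden inside, without ramming the stop or touching the carrier with the gripper. Leave the carrier resting against the stop, and stand the pusher upright back in its tray, disturbing nothing else.

Things in the scene. Friction and masses are not known exactly. Their poses are not given: they have to be found in the camera images.
- reader: White vial reader, fixed: hood 150 mm long (local x 0 to 150), 156 wide, 158 tall, over a guide lane. Origin: on the bench, on the lane's centre line, below the hood's front face; +x runs along the lane INTO the hood. Lane from x = -120 mm: floor 10 mm above the bench, 48 wide, between rails 8 wide, tops 20 mm above the bench. Tunnel 66 wide, roof 102 mm above the bench, blind; the stop is inside.
- lane_mouth (a point): Middle of the lane's open near end, on its floor (120 mm before the reader's origin, 10 mm above the bench).
- stop: Stop unit in the tunnel, unseen. Origin: its fixed bracket, 126 mm past the reader's origin, on the lane floor. It carries an adjustable 24 mm square pad, centred 22 mm above the lane floor: its face may be set anywhere from 61 to 96 mm past the reader's origin, not measured. The pad is sprung (2 N per mm), bottoms hard after 5 mm; if the pusher is drawn back slowly the carrier stays in touch.
- carrier: Grey block 50 mm long (x) x 44 wide x 40 tall with an amber vial (26 mm across, black cap) fixed in it, 75 mm tall in all; 0.2 to 0.37 kg, loose on the lane between the rails, starting on its open part; dragging it takes about 0.5 to 2 N. Origin: centre of its underside; x along the lane as the reader's. Push on its flat near face, 25 mm behind the origin.
- pusher: Hand pusher, 0.14 kg, standing in its tray: black handle block 44 mm long (x) x 22 wide (y) x 50 tall; from its +x face a 12 mm steel rod, centred 18 mm above the underside, leads to a flat foot 8 thick, 30 wide, 34 tall, front face 130 mm ahead of the origin. Origin: centre of the handle's underside, level with the foot's lower edge. Grip the handle across its 22 mm.
- pusher_tip (a point): Middle of the front face of the pusher's foot: 130 mm ahead of the pusher's origin and 17 mm above its underside.
- tray: Shallow open steel tray fixed to the bench, the pusher's place: 200 mm long (local x) x 70 wide, walls 4 mm thick and 14 mm high, inner floor 4 mm above the bench. Origin: centre of its underside. The pusher starts in it with its handle about 60 mm to the -x side of the centre, foot towards +x.
- amber_bottle: Bystander, loose: small amber bottle with black cap, 44 mm across, 85 mm tall. Origin: centre of its underside.
- clear_bottle: Bystander, loose: clear glass bottle, 50 mm across, 100 mm tall. Origin: centre of its underside.
- cream_jar: Bystander, loose: white jar, 60 mm across, 45 mm tall. Origin: centre of its underside.
- beaker: Bystander, loose: open glass beaker, 60 mm across, 70 mm tall. Origin: centre of its underside.
- dish: Bystander, loose: shallow white dish, 70 mm across, 18 mm tall. Origin: centre of its underside.
- tin: Bystander, loose: aluminium tin, 56 mm across, 50 mm tall. Origin: centre of its underside.
- dropper_bottle: Bystander, loose: tiny amber bottle with white cap, 30 mm across, 65 mm tall. Origin: centre of its underside.
Mind the look-alikes: they are no part of the job. There is more than one size of the pusher; the one meant has the size given above. What is shaped like the tray but pink is not meant.

How it is judged:
By the outcome, as a careful person would: the job done as asked, in the order asked, and still so for the second after the job is handed in, with the robot touching nothing.
It also fails if it takes over 72 s, if anything falls off the work surface, if the arm or the gripper's body presses on something with over 40 N, if the wrist force passes 120 N, or if a joint passes its speed limit or range.

## Working session

There is one attempt and no reset: what is moved stays moved. The work goes in short steps, Python scripts to look and compute and a tool call to move; the robot and the scene stay as the last step left them, time stands still between calls to the robot, and variables do not carry over. Pictures are saved under pics/ and viewed, and the job is handed in when it is done.

Besides the shell and the picture viewer there is one more tool, called after ">>>" by a JSON object that holds its "method" and its "body", one argument or row to a line. servo_tool: Moves the arm, as the interface text tells. Its arguments: {"type":"object","properties":{"moves":{"type":"string"},"hand":{"type":"number"}},"required":["moves"]}

```bash
ls; mkdir -p pics
python3 - <<'E'
from workcell import ctrl
import cv2
o=ctrl.get_obs();print(o)
for n in ["scene","top","wrist"]:
    i=ctrl.get_image(n);cv2.imwrite(f"pics/{n}0.png",i["pixels"][:,:,::-1])
    print(n,{k:v for k,v in i.items() if k not in("pixels","depth")})
E
```

```text
pics
{'t': 0.0, 'qpos': array([ 1.11003650e+00,  4.23850651e-01,  1.63068077e+00, -1.05720126e-05,
        1.08857804e+00, -1.90195873e-02]), 'qvel': array([ 0.0006897 , -0.00053622,  0.00075029,  0.00033267,  0.00080842,
        0.00139909]), 'joint_torque': array([-2.82794990e-04, -5.44623435e+01, -2.73669595e+01,  6.43884321e-02,
        2.27230776e-02, -1.45501899e-04]), 'ee_pos': array([266.955133  , 564.54497855, 240.89916954]), 'orientation': array([-1.54437406,  0.34677511, -0.3462195 ]), 'ft_force': array([-0.09795218, -0.07142009, -0.6113232 ]), 'moment': array([-0.01179753, -0.00382283,  0.05633385]), 'width': 87.29186684383023}
scene {'vertical_fov': 48.126124039233325, 'cx': 256.30678015803016, 'cy': 190.98335814090595, 'xyz': array([1096.4823133 ,  268.60386033,  893.04588681]), 'attitude': array([0.39163912, 0.63760288, 1.95047331])}
top {'vertical_fov': 46.55473234301356, 'cx': 251.83437816717992, 'cy': 188.66507261090956, 'xyz': array([ 356.27258071,  -37.56744648, 1384.42509082]), 'attitude': array([ 0.14203393, -0.10930666, -1.57477369])}
wrist {'vertical_fov': 62.61862790117363, 'cx': 254.01268842666587, 'cy': 192.69717905891704, 'T_tool_cam': array([[ 1.03789280e-03, -9.69775720e-01, -2.43995853e-01,
        -6.70252529e+01],
       [-4.17591721e-04,  2.43995543e-01, -9.69776263e-01,
        -1.44122212e+02],
       [ 9.99999374e-01,  1.10841445e-03, -1.51729095e-04,
         3.94117415e-01],
       [ 0.00000000e+00,  0.00000000e+00,  0.00000000e+00,
         1.00000000e+00]])}
```

View pics/scene0.png

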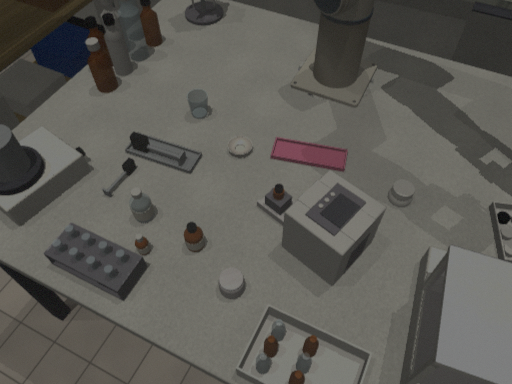

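View pics/top0.png

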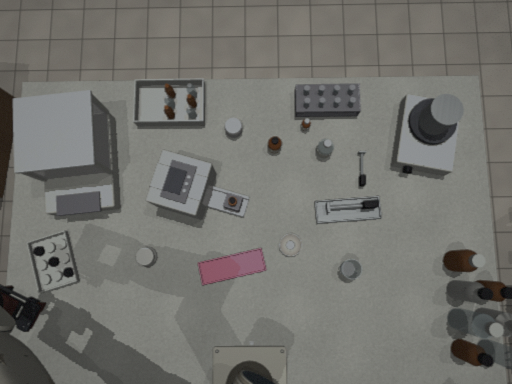

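View pics/wrist0.png

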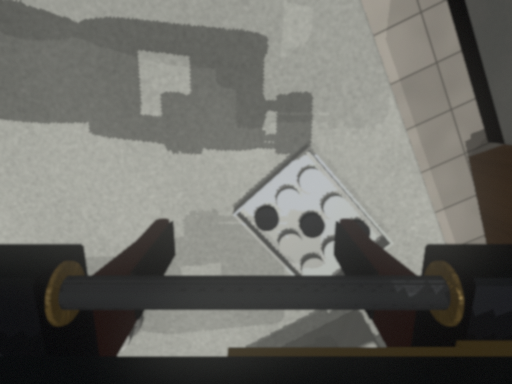

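```bash
cat > h.py <<'E'
import numpy as np, cv2
from scipy.spatial.transform import Rotation as R
from workcell import ctrl
def cam(i,obs=None):
    f=192/np.tan(np.radians(i["vertical_fov"])/2)
    if "xyz" in i: return f,i["cx"],i["cy"],R.from_rotvec(i["attitude"]).as_matrix(),np.array(i["xyz"])
    T=i["T_tool_cam"];Rt=R.from_rotvec(obs["orientation"]).as_matrix()
    return f,i["cx"],i["cy"],Rt@T[:3,:3],obs["ee_pos"]+Rt@T[:3,3]
def ray(c,u,v):
    f,cx,cy,Rm,t=c
    u=np.asarray(u,float);v=np.asarray(v,float)
    d=np.stack([(u-cx)/f,-(v-cy)/f,-np.ones_like(u)],-1)
    return d@Rm.T
def onplane(c,u,v,z):
    d=ray(c,u,v);return c[4]+d*((z-c[4][2])/d[...,2])[...,None]
def cloud(i,c):
    v,u=np.mgrid[:384,:512];return c[4]+ray(c,u,v)*i["depth"][...,None]
def proj(c,P):
    f,cx,cy,Rm,t=c
    p=(np.asarray(P)-t)@Rm;return np.stack([cx+f*p[...,0]/-p[...,2],cy-f*p[...,1]/-p[...,2]],-1)
def save(name,img,x0=0,y0=0,x1=512,y1=384,s=1):
    cv2.imwrite("pics/"+name,cv2.resize(np.ascontiguousarray(img[y0:y1,x0:x1,::-1]),None,fx=s,fy=s,interpolation=cv2.INTER_CUBIC))
E
python3 - <<'E'
from h import *
t=ctrl.get_image("top");s=ctrl.get_image("scene")
np.savez("im0.npz",td=t["depth"],sd=s["depth"],tp=t["pixels"],sp=s["pixels"])
ct=cam(t);cs=cam(s)
save("top_tray.png",t["pixels"],300,140,400,230,8)
save("top_lane.png",t["pixels"],140,140,260,230,6.5)
save("scene_c.png",s["pixels"],90,120,390,290,2.6)
C=cloud(t,ct);D=cloud(s,cs)
for n,K,pts in(("top",C,[(300,300),(233,202),(370,204),(348,200),(182,165),(240,212),(290,245),(275,143)]),("scene",D,[(250,180),(279,190),(140,142),(330,195),(240,148),(194,230)])):
    for u,v in pts: print(n,u,v,K[v,u].round(1))
E
```

```text
top 300 300 [ 2.384e+02 -1.525e+02  2.000e-01]
top 233 202 [526.7  44.4  85.8]
top 370 204 [ 520.7 -362.1   58.1]
top 348 200 [ 540.5 -307.9    4.5]
top 182 165 [625.  185.  151.5]
top 240 212 [505.   27.4  11.7]
top 290 245 [ 4.031e+02 -1.257e+02  2.000e-01]
top 275 143 [704.3 -81.4  83.3]
scene 250 180 [491.8 -51.8   3.1]
scene 279 190 [543.6  51.5  84.7]
scene 140 142 [ 535.3 -357.5   44.9]
scene 330 195 [557.9 172.6 157.2]
scene 240 148 [ 406.5 -125.7    5.8]
scene 194 230 [721.5 -72.4  79.5]
```

View pics/top_tray.png

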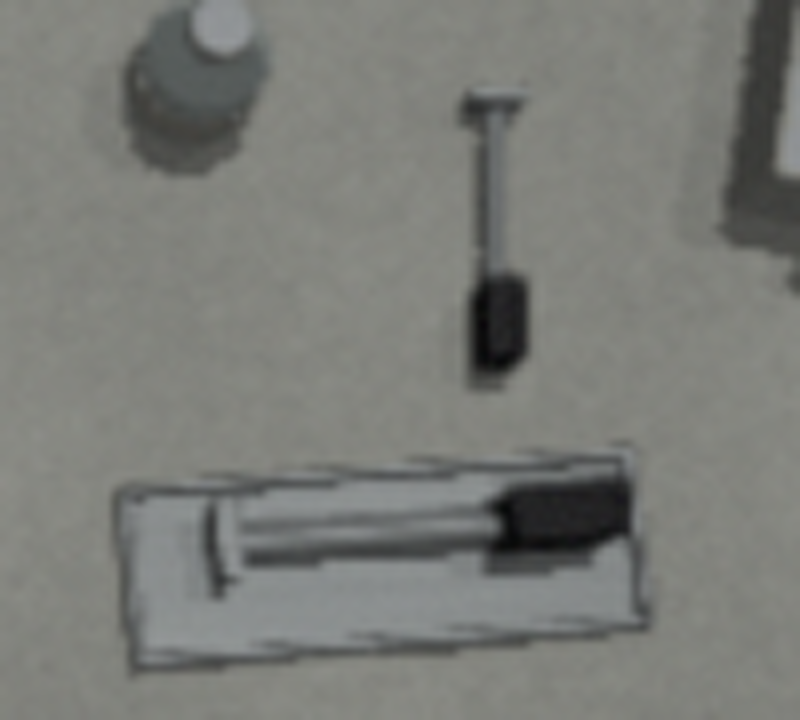

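View pics/top_lane.png

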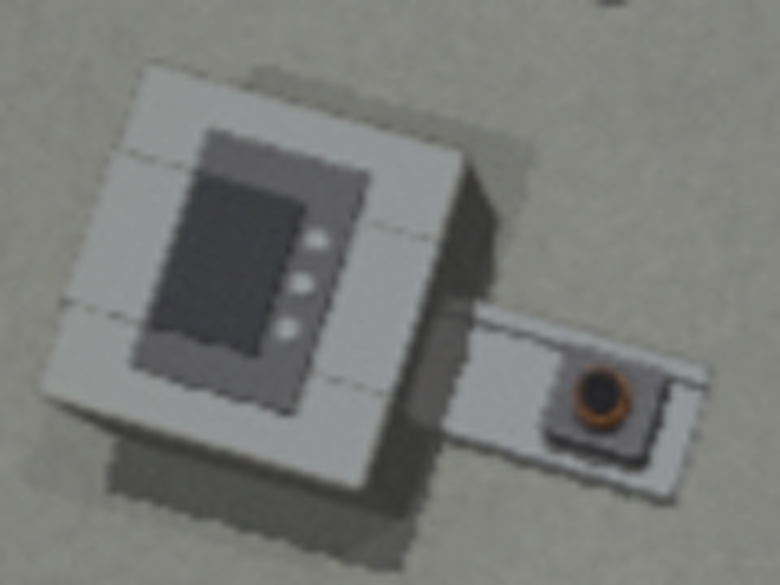

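View pics/scene_c.png

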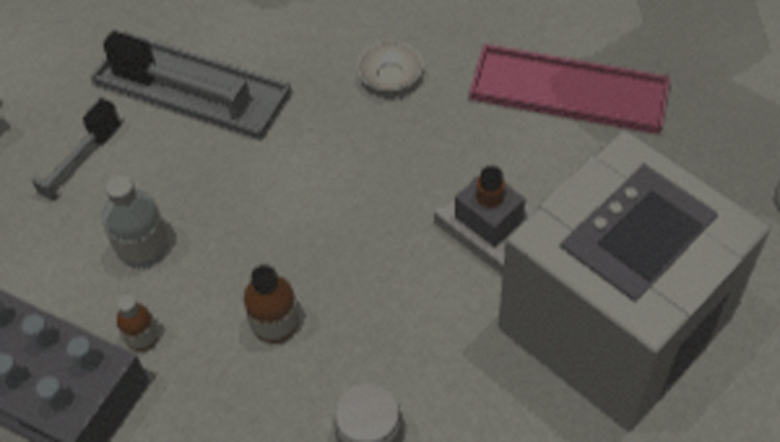

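Run:
```python
from h import *
t=ctrl.get_image("top");ct=cam(t);s=ctrl.get_image("scene");cs=cam(s)
def q(pts,x0,y0,sc,z):
    p=np.array(pts,float);return onplane(ct,x0+(p[:,0]+.5)/sc-.5,y0+(p[:,1]+.5)/sc-.5,z)
H=q([(150,65),(465,155),(365,488),(42,390)],140,140,6.5,158);print("hood",H.round(1),[np.linalg.norm(H[i]-H[(i+1)%4]).round(1) for i in range(4)])
L=q([(708,375),(675,500)],140,140,6.5,20);print("lane mouth",L.round(1),np.linalg.norm(L[0]-L[1]),L.mean(0))
T=q([(115,490),(635,455),(648,625),(135,670)],300,140,8,14);print("tray",T.round(1),[np.linalg.norm(T[i]-T[(i+1)%4]).round(1) for i in range(4)],T.mean(0))
for n,i,c in(("top",t,ct),("scene",s,cs)):
    C=cloud(i,c);P=C.reshape(-1,3)
    # handle
    m=(P[:,2]>46)&(P[:,2]<62)&(abs(P[:,0]-525)<50)&(abs(P[:,1]+360)<50);a=P[m]
    print(n,"handle n",m.sum(),a.mean(0),cv2.minAreaRect(a[:,:2].astype(np.float32)))
    m=(P[:,2]>140)&(abs(P[:,0]-570)<150)&(abs(P[:,1]-190)<150);a=P[m]
    print("hood",np.median(a[:,2]),cv2.minAreaRect(a[:,:2].astype(np.float32)))
    m=(P[:,2]>42)&(P[:,2]<58)&(abs(P[:,0]-525)<40)&(abs(P[:,1]-45)<40);a=P[m]
    print("carrier top",m.sum(),np.median(a[:,2]),cv2.minAreaRect(a[:,:2].astype(np.float32)))
```

```text
hood [[668.8 239.7 158. ]
 [627.2 101.6 158. ]
 [482.8 143.1 158. ]
 [526.1 282.6 158. ]] [np.float64(144.2), np.float64(150.2), np.float64(146.1), np.float64(149.0)]
lane mouth [[549.6   0.7  20. ]
 [490.2  16.6  20. ]] 61.51200605076823 [519.89116026   8.63017117  20.        ]
tray [[ 537.6 -201.2   14. ]
 [ 549.4 -401.5   14. ]
 [ 483.7 -403.1   14. ]
 [ 468.  -206.9   14. ]] [np.float64(200.6), np.float64(65.7), np.float64(196.8), np.float64(69.8)] [ 509.68897443 -303.1684963    14.        ]
top handle n 111 [ 524.03550703 -365.02615701   52.85437913] ((524.1860961914062, -365.8578796386719), (21.830219268798828, 44.90494155883789), 3.88149356842041)
hood 150.98250960797293 ((578.495361328125, 195.94113159179688), (151.35394287109375, 156.7483673095703), 73.48960876464844)
carrier top 177 49.34041815178489 ((533.930908203125, 49.44532775878906), (49.60890197753906, 43.752681732177734), 73.53995513916016)
scene handle n 140 [ 528.0026879  -365.01928353   54.55230368] ((526.2691650390625, -366.66632080078125), (23.737163543701172, 45.51832580566406), 2.9148576259613037)
hood 152.39222140978256 ((581.4020385742188, 193.6670379638672), (150.43099975585938, 158.50131225585938), 73.06167602539062)
carrier top 252 51.262003438417025 ((537.0496826171875, 47.4693717956543), (52.29758071899414, 44.86456298828125), 76.92140197753906)
```

Run:
```python
from h import *
o=ctrl.get_obs();Rt=R.from_rotvec(o["orientation"]).as_matrix();print(Rt.round(3))
print(o['t'])
# candidates: tool y down; tool z(jaw) = ±perp of pusher axis
a=np.radians(93.6)
ax=np.array([np.cos(a),np.sin(a),0]);d=np.array([0,0,-1.])
for sgn in(1,-1):
    x=sgn*ax; z=np.cross(x,d); Rn=np.stack([x,d,z],1)
    print(sgn,Rn.round(3).tolist(),np.degrees(R.from_matrix(Rn@Rt.T).as_rotvec()).round(1))
```

```text
[[ 0.904 -0.     0.428]
 [-0.428 -0.     0.904]
 [-0.    -1.    -0.   ]]
0.35
1 [[-0.063, 0.0, -0.998], [0.998, 0.0, -0.063], [0.0, -1.0, -0.0]] [  0.    0.  118.9]
-1 [[0.063, 0.0, 0.998], [-0.998, 0.0, 0.063], [-0.0, -1.0, 0.0]] [  0.   -0.  -61.1]
```

>>> {"method": "servo_tool", "body": {
  "moves": "0.03 -0.06 0 0 0 -8; 0.06 -0.12 0 0 0 -16; 0.09 -0.18 0 0 0 -24; 0.11 -0.24 0 0 0 -32; 0.13 -0.30 0 0 0 -40; 0.15 -0.36 0 0 0 -46; 0.17 -0.42 0 0 0 -53; 0.18 -0.48 0 0 0 -61.1"
}}

```text
t: 1.35
ee_pos: [445.1, 97.6, 242.1]
orientation: [-1.235, 1.165, -1.167]
ft_force: [1.3, 0.8, -0.4]
width: 87.8
```

>>> {"method": "servo_tool", "body": {
  "moves": "0.01 -0.06 -0.01 0 0 0; 0.02 -0.12 -0.02 0 0 0; 0.03 -0.18 -0.04 0 0 0; 0.04 -0.24 -0.04 0 0 0; 0.05 -0.30 -0.04 0 0 0; 0.06 -0.36 -0.04 0 0 0; 0.068 -0.42 -0.04 0 0 0; 0.068 -0.455 -0.04 0 0 0"
}}

```text
t: 2.35
ee_pos: [512.5, -358.6, 201.7]
orientation: [-1.237, 1.163, -1.165]
ft_force: [1.5, 1.2, 0.7]
width: 87.8
```

Run:
```python
from h import *
ctrl.get_image("wrist")
o=ctrl.get_obs();i=ctrl.get_image("wrist");o2=ctrl.get_obs();c=cam(i,o)
print(o["ee_pos"],o2["ee_pos"],o["qvel"].round(3))
save("w1.png",i["pixels"],s=1.5)
np.savez("w1.npz",p=i["pixels"],d=i["depth"],f=c[0],cx=c[1],cy=c[2],R=c[3],t=c[4])
P=cloud(i,c).reshape(-1,3)
m=(P[:,2]>46)&(P[:,2]<62)&(abs(P[:,0]-525)<50)&(abs(P[:,1]+360)<50);a=P[m]
print(m.sum(),np.median(a[:,2]),cv2.minAreaRect(a[:,:2].astype(np.float32)))
```

```text
[ 512.43594663 -361.61616152  201.82366876] [ 512.17074254 -359.04530562  201.5660551 ] [ 0.049 -0.034  0.065  0.012 -0.013  0.07 ]
1027 54.94899744801455 ((525.8963623046875, -366.45977783203125), (21.27072525024414, 43.11246109008789), 3.609428882598877)
```

View pics/w1.png

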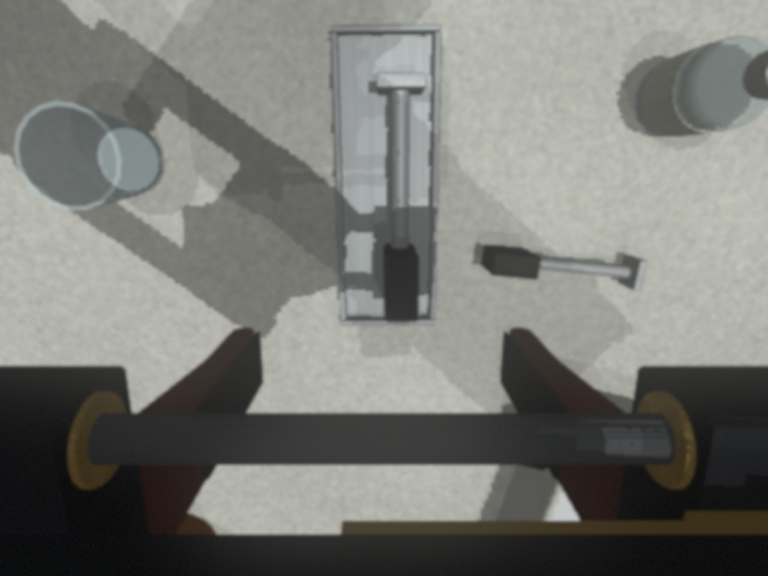

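Run:
```python
from h import *
for k in range(3):
    o=ctrl.get_obs();i=ctrl.get_image("wrist");c=cam(i,o)
    P=cloud(i,c).reshape(-1,3)
    m=(P[:,2]>46)&(P[:,2]<62)&(abs(P[:,0]-525)<50)&(abs(P[:,1]+360)<50);a=P[m]
    r=cv2.minAreaRect(a[:,:2].astype(np.float32))
    m=(P[:,2]>33)&(P[:,2]<44)&(abs(P[:,0]-515)<40)&(abs(P[:,1]+240)<30);b=P[m]
    r2=cv2.minAreaRect(b[:,:2].astype(np.float32))
    print(o["ee_pos"].round(1),o["orientation"].round(3),np.array(r[0])-o["ee_pos"][:2],r,"foot",r2,np.median(b[:,2]),np.degrees(np.arctan2(*(np.array(r2[0])-r[0])[::-1])))
    f=proj(c,[[0,0,0]])
print(o['t'])
px=np.array([[332,27],[440,27],[434,322],[342,322]])/1.5
print(onplane(c,px[:,0],px[:,1],14))
```

```text
[ 512.2 -359.   201.6] [-1.237  1.164 -1.167] [13.61996791 -7.66544878] ((525.7907104492188, -366.71075439453125), (21.427043914794922, 43.59788513183594), 3.555877923965454) foot ((517.6771850585938, -241.69320678710938), (29.103843688964844, 7.9103102684021), 4.004894733428955) 38.88829563244889 93.71323668805732
[ 511.9 -356.9  201.3] [-1.237  1.165 -1.165] [ 13.647277   -10.08887456] ((525.5724487304688, -367.0216064453125), (21.39459991455078, 44.352256774902344), 3.5691487789154053) foot ((517.4349975585938, -241.87779235839844), (29.286651611328125, 7.635380268096924), 3.3249166011810303) 38.88527128660357 93.72040878652597
[ 511.9 -355.6  201.3] [-1.237  1.165 -1.163] [ 13.6812692  -11.27315348] ((525.5452270507812, -366.8236999511719), (21.42900848388672, 43.717105865478516), 3.6470911502838135) foot ((517.1676025390625, -241.5098419189453), (29.206613540649414, 8.368912696838379), 3.8040823936462402) 38.91783773318852 93.82471138813119
2.55
[[ 470.92586131 -202.65278211   14.        ]
 [ 539.25411368 -198.53918201   14.        ]
 [ 552.59134506 -394.25260609   14.        ]
 [ 485.1440024  -398.33022871   14.        ]]
```

Run:
```python
from h import *
o=ctrl.get_obs();i=ctrl.get_image("wrist");c=cam(i,o)
P=cloud(i,c).reshape(-1,3)
m=(P[:,2]>12)&(P[:,2]<150)&(P[:,0]>556)&(P[:,0]<680)&(abs(P[:,1]+350)<60);a=P[m]
print(a.min(0),a.max(0),o["ee_pos"])
Rt=R.from_rotvec(o["orientation"]).as_matrix();print(np.degrees(np.arctan2(Rt[1,0],Rt[0,0])),Rt[:,1])
```

```text
[ 585.71460954 -359.5722099    12.20995927] [ 679.8938603  -342.6263927    38.72249214] [ 511.93162031 -354.76747824  201.35826314]
-86.42598173219513 [-6.89591900e-04  8.22921375e-04 -9.99999424e-01]
```

>>> {"method": "servo_tool", "body": {
  "moves": "0.007 -0.006 -0.01 0 0 0; 0.0137 -0.0115 -0.03 0 0 0; 0.0137 -0.0115 -0.06 0 0 0; 0.0137 -0.0115 -0.09 0 0 0; 0.0137 -0.0115 -0.10 0 0 0; 0.0137 -0.0115 -0.10 0 0 0; 0.0137 -0.0115 -0.10 0 0 0",
  "hand": 120
}}

```text
t: 3.52
ee_pos: [526.7, -367.5, 102.6]
orientation: [-1.238, 1.161, -1.164]
ft_force: [-0.3, 0.6, 0.9]
width: 46.4
```

>>> {"method": "servo_tool", "body": {
  "moves": "-0.001 0.0005 -0.02 0 0 0; -0.001 0.0005 -0.04 0 0 0; -0.001 0.0005 -0.055 0 0 0; -0.001 0.0005 -0.061 0 0 0; -0.001 0.0005 -0.064 0 0 0; -0.001 0.0005 -0.064 0 0 0; -0.001 0.0005 -0.064 0 0 0"
}}

```text
t: 4.4
ee_pos: [525.3, -366.8, 38.2]
orientation: [-1.238, 1.162, -1.164]
ft_force: [-0.2, -0.4, 0.9]
width: 46.5
```

Position matches the handle centre (525.6, -366.8). Close.

>>> {"method": "servo_tool", "body": {
  "moves": "0 0 0 0 0 0; 0 0 0 0 0 0; 0 0 0 0 0 0; 0 0 0 0 0 0; 0 0 0 0 0 0; 0 0 0 0 0 0",
  "hand": 255
}}

```text
t: 5.15
ee_pos: [525.1, -366.6, 37.9]
orientation: [-1.238, 1.163, -1.163]
ft_force: [-0.4, 0.0, 3.0]
width: 21.6
```

>>> {"method": "servo_tool", "body": {
  "moves": "0 0 0.005 0 0 0; 0 0 0.015 0 0 0; 0 0 0.03 0 0 0; 0 0 0.05 0 0 0; 0 0 0.065 0 0 0; 0 0 0.07 0 0 0; 0 0 0.07 0 0 0"
}}

```text
t: 6.02
ee_pos: [525.1, -366.6, 108.2]
orientation: [-1.238, 1.162, -1.164]
ft_force: [-0.6, 0.1, -1.3]
width: 21.7
```

Run:
```python
from h import *
o=ctrl.get_obs();i=ctrl.get_image("wrist");c=cam(i,o)
save("w2.png",i["pixels"],s=1.5)
C=cloud(i,c);P=C.reshape(-1,3)
print(o["ee_pos"],o["ft_force"],o["width"])
m=(P[:,2]>95)&(P[:,2]<125)&(abs(P[:,0]-515)<40)&(abs(P[:,1]+240)<30);b=P[m]
print(m.sum(),cv2.minAreaRect(b[:,:2].astype(np.float32)),np.median(b[:,2]),b[:,2].max())
s=ctrl.get_image("scene");save("s2.png",s["pixels"],90,90,290,240,4)
```

```text
[ 525.08743947 -366.60969642  108.18352477] [-0.55304079  0.09568236 -1.27083017] 21.737803147766765
1143 ((518.3595581054688, -260.6452941894531), (11.48756217956543, 19.207508087158203), 3.000415563583374) 98.46727068027553 101.35314009520474
```

View pics/w2.png

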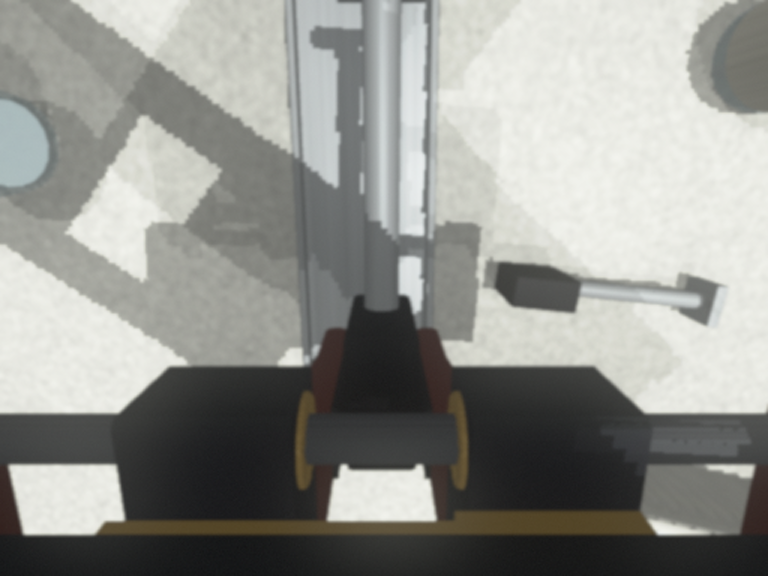

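View pics/s2.png

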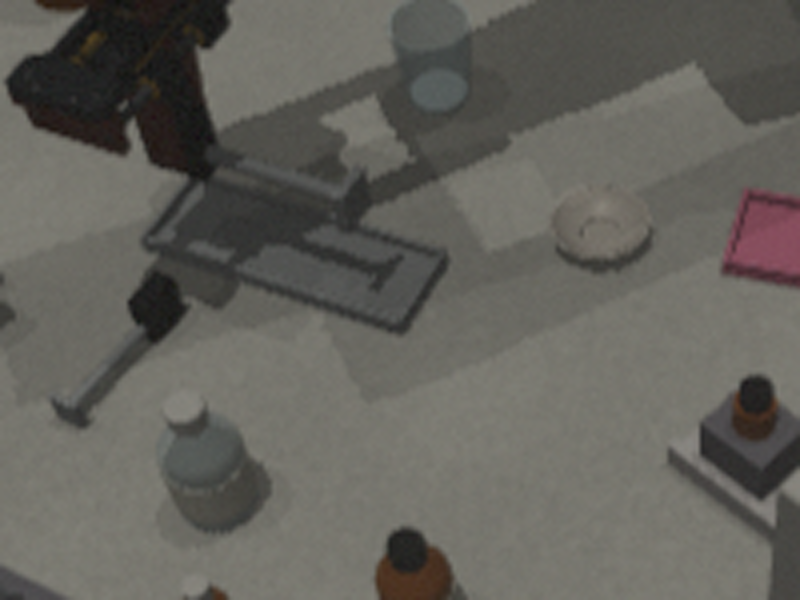

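>>> {"method": "servo_tool", "body": {
  "moves": "-0.01 0.04 0 0 0 -4; -0.02 0.09 0 0 0 -8; -0.03 0.14 0 0 0 -13; -0.04 0.18 0 0 0 -17; -0.047 0.21 0 0 0 -20.2; -0.047 0.221 0 0 0 -20.2; -0.047 0.221 0 0 0 -20.2; -0.047 0.221 0 0 0 -20.2"
}}

```text
t: 7.12
ee_pos: [478.6, -146.5, 107.7]
orientation: [-1.058, 1.419, -1.42]
ft_force: [0.6, 0.3, -1.3]
width: 21.9
```

Run:
```python
from h import *
o=ctrl.get_obs();i=ctrl.get_image("wrist");c=cam(i,o)
save("w3.png",i["pixels"],s=1.5)
C=cloud(i,c);P=C.reshape(-1,3)
print(o["t"],o["ee_pos"],o["ft_force"],o["width"],o["qpos"].round(2))
m=(P[:,2]>46)&(P[:,2]<58)&(abs(P[:,0]-535)<45)&(abs(P[:,1]-48)<45);b=P[m]
print(m.sum(),cv2.minAreaRect(b[:,:2].astype(np.float32)),np.median(b[:,2]))
np.savez("w3.npz",p=i["pixels"],d=i["depth"],C=C)
```

```text
7.125 [ 478.62403057 -146.46819814  107.6515262 ] [ 0.60171415  0.29683    -1.34919946] 21.857077096101637 [-0.32  0.45  1.99 -0.    0.7  -0.03]
0 ((0.0, 0.0), (0.0, 0.0), 0.0) nan
  return _methods._mean(a, axis=axis, dtype=dtype,
  ret = ret.dtype.type(ret / rcount)
```

View pics/w3.png

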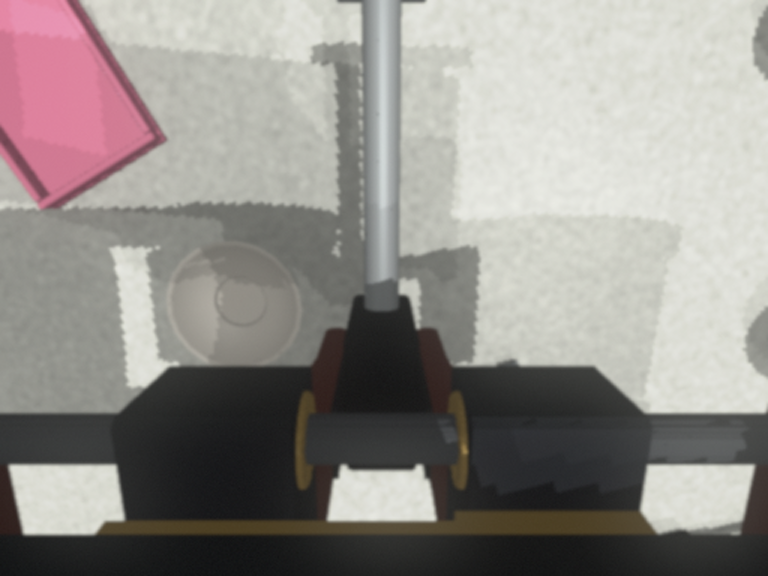

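Run:
```python
from h import *
z=np.load("im0.npz");o=ctrl.get_obs()
for n,k in(("top","t"),("scene","s")):
    i=ctrl.get_image(n);c=cam(i)
    if n=="top": save("t3.png",i["pixels"],190,140,320,230,6)
    else: save("s3.png",i["pixels"],150,110,350,260,4)
    P=cloud({"depth":z[k+"d"]},c).reshape(-1,3)
    ax=np.array([.287,.958]);r=P[:,:2]-[524,8];u=r@ax;w=r@[-.958,.287]
    m=(P[:,2]>6)&(P[:,2]<26)&(u>-20)&(u<100)&(abs(w)<45);a=P[m]
    print(n,m.sum(),"u",u[m].min(),"w by u:")
    for lo in range(0,100,20):
        q=m&(u>=lo)&(u<lo+20)
        q2=q&(P[:,2]>15)
        if q.sum(): print(lo,q.sum(),w[q].min().round(1),w[q].max().round(1), "rail", (w[q2].min().round(1),w[q2].max().round(1)) if q2.sum() else None)
    h=(P[:,2]>46)&(P[:,2]<56)&(u>-10)&(u<90)&(abs(w)<40)
    print("carrier u",np.percentile(u[h],[1,99]).round(1),"w",np.percentile(w[h],[1,99]).round(1))
    h=(P[:,2]>143)&(u>80)&(u<320)&(abs(w)<110)
    for lo in range(120,270,50):
        q=h&(u>=lo)&(u<lo+50); print("hood",lo,w[q].min().round(1),w[q].max().round(1))
    print("hood u",u[h].min(),u[h].max())
```

```text
top 379 u -15.515614495006961 w by u:
0 112 -29.3 34.7 rail (np.float64(-29.3), np.float64(34.2))
20 37 -29.2 34.6 rail (np.float64(-29.2), np.float64(33.9))
40 37 -28.9 34.1 rail (np.float64(-28.9), np.float64(34.1))
60 70 -31.7 34.0 rail (np.float64(-29.8), np.float64(34.0))
80 122 -44.7 34.2 rail (np.float64(-29.8), np.float64(34.2))
carrier u [18.  66.9] w [-19.4  23.8]
hood 120 -76.6 79.6
hood 170 -76.3 79.8
hood 220 -76.2 79.5
hood u 120.05027987363674 271.4148996597702
scene 303 u -19.19845466703992 w by u:
0 65 -33.3 30.5 rail (np.float64(-32.5), np.float64(30.5))
20 51 -33.1 -21.0 rail (np.float64(-33.1), np.float64(-21.0))
40 63 -33.0 -20.4 rail (np.float64(-32.7), np.float64(-20.4))
60 105 -33.0 32.7 rail (np.float64(-33.0), np.float64(32.7))
80 11 -32.7 -27.5 rail (np.float64(-32.7), np.float64(-27.5))
carrier u [16.7 66. ] w [-22.6  20.1]
hood 120 -79.8 76.8
hood 170 -79.8 78.0
hood 220 -80.1 77.4
hood u 118.91923463919628 269.7619284920765
```

View pics/s3.png

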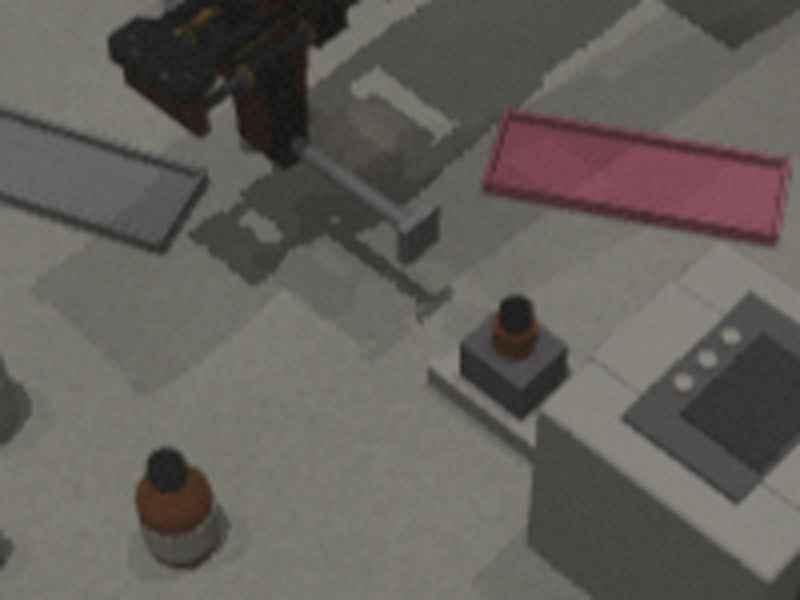

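>>> {"method": "servo_tool", "body": {
  "moves": "-0.001 0 -0.015 0 0 0; -0.001 0 -0.03 0 0 0; -0.001 0 -0.045 0 0 0; -0.001 0 -0.055 0 0 0; -0.001 0 -0.0585 0 0 0; -0.001 0 -0.0585 0 0 0; -0.001 0 -0.0585 0 0 0; -0.001 0 -0.0585 0 0 0"
}}

```text
t: 8.28
ee_pos: [477.3, -145.6, 49.6]
orientation: [-1.057, 1.419, -1.42]
ft_force: [-0.3, 1.0, -1.4]
width: 21.9
```

```bash
cat > st.py <<'E'
from h import *
o=ctrl.get_obs();r=o["ee_pos"][:2]-[524,8];ax=np.array([.287,.958]);f=o["ft_force"]
print("t",o["t"],"tip u",r@ax+130,"w",r@[-.958,.287],"z",o["ee_pos"][2],"F ax/lat/z",f[:2]@ax,f[:2]@[-.958,.287],f[2])
E
python3 st.py
python3 - <<'E'
from h import *
s=ctrl.get_image("scene");save("s4.png",s["pixels"],150,110,350,260,4)
t=ctrl.get_image("top");save("t4.png",t["pixels"],190,140,320,230,6)
E
python3 st.py
```

```text
t 8.275 tip u -30.5405699449328 w 0.6575098397089789 z 49.62985918529945 F ax/lat/z 0.8328226615896286 0.5878666190155803 -1.3777836111276343
t 8.375 tip u -30.56746058718693 w 0.7682701933659999 z 49.528894402499056 F ax/lat/z -0.4343752827621273 0.2442722312145036 -1.5396220484373768
```

View pics/s4.png

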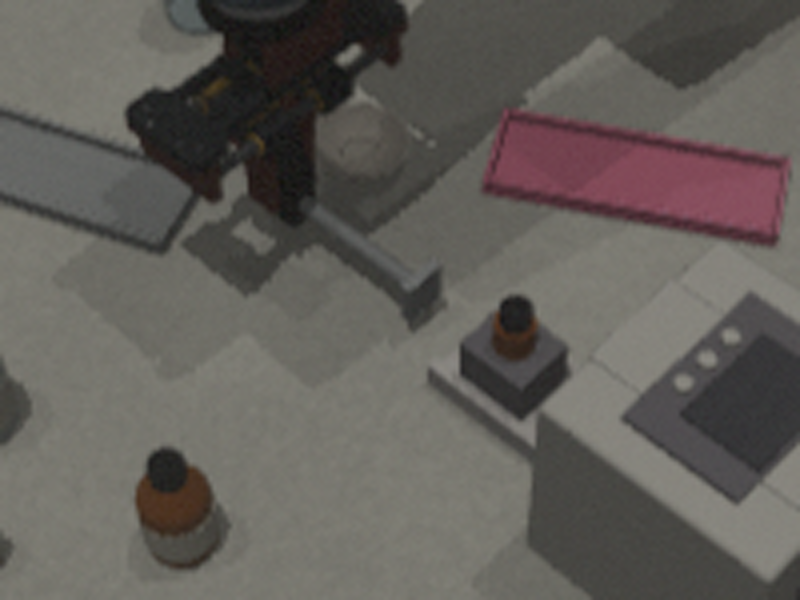

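View pics/t4.png

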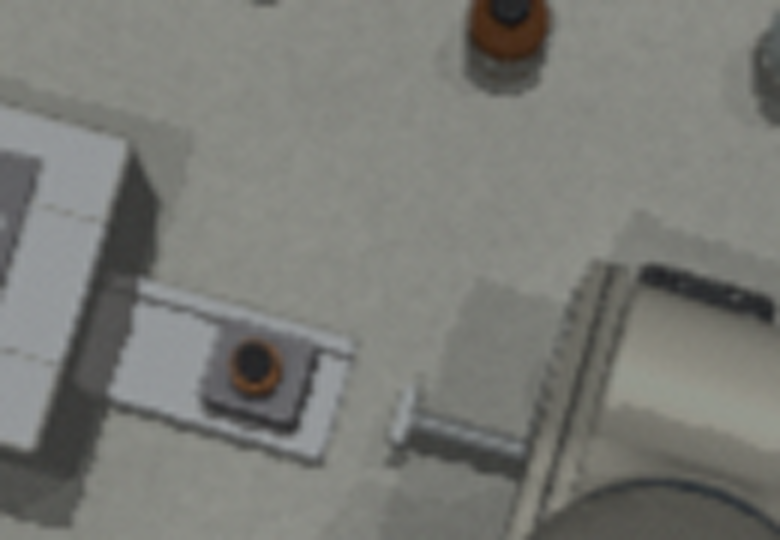

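>>> {"method": "servo_tool", "body": {
  "moves": "0.0029 0.0096 0 0 0 0; 0.0057 0.0192 0 0 0 0; 0.0086 0.0287 0 0 0 0; 0.0106 0.0354 0 0 0 0; 0.0115 0.0383 0 0 0 0; 0.0115 0.0383 0 0 0 0"
}}

```text
t: 9.12
ee_pos: [488.5, -107.0, 49.2]
orientation: [-1.058, 1.419, -1.419]
ft_force: [0.1, -0.5, -0.8]
width: 21.8
```

>>> {"method": "servo_tool", "body": {
  "moves": "0.0003 0.001 0 0 0 0; 0.0006 0.0019 0 0 0 0; 0.0009 0.0029 0 0 0 0; 0.0011 0.0038 0 0 0 0; 0.0014 0.0048 0 0 0 0; 0.002 0.0067 0 0 0 0; 0.0026 0.0086 0 0 0 0; 0.0034 0.0115 0 0 0 0"
}}

```text
t: 10.12
ee_pos: [491.9, -95.8, 49.2]
orientation: [-1.058, 1.419, -1.42]
ft_force: [-1.0, -2.5, -1.6]
width: 21.5
```

```bash
python3 st.py
```

```text
t 10.125 tip u 21.38515315416626 w 0.9953222212936126 z 49.189412929573436 F ax/lat/z -2.6652442927230005 0.2722807917613179 -1.646023896400056
```

>>> {"method": "servo_tool", "body": {
  "moves": "0.0009 0.0029 0 0 0 0; 0.0017 0.0058 0 0 0 0; 0.0026 0.0086 0 0 0 0; 0.0035 0.0115 0 0 0 0; 0.0044 0.0144 0 0 0 0; 0.0053 0.0172 0 0 0 0; 0.0061 0.0201 0 0 0 0; 0.007 0.023 0 0 0 0"
}}

```text
t: 11.12
ee_pos: [498.9, -72.5, 49.2]
orientation: [-1.058, 1.42, -1.419]
ft_force: [-0.6, -2.0, -0.4]
width: 21.8
```

>>> {"method": "servo_tool", "body": {
  "moves": "0.0009 0.0029 0 0 0 0; 0.0017 0.0058 0 0 0 0; 0.0026 0.0086 0 0 0 0; 0.0035 0.0115 0 0 0 0; 0.0043 0.0144 0 0 0 0; 0.0052 0.0172 0 0 0 0; 0.006 0.0201 0 0 0 0; 0.0069 0.023 0 0 0 0"
}}

```text
t: 12.12
ee_pos: [505.8, -49.5, 49.2]
orientation: [-1.058, 1.42, -1.42]
ft_force: [-1.0, -3.2, -0.5]
width: 21.7
```

```bash
python3 st.py
python3 - <<'E'
from h import *
s=ctrl.get_image("scene");save("s5.png",s["pixels"],150,110,350,260,4)
t=ctrl.get_image("top");save("t5.png",t["pixels"],190,140,320,230,6)
E
python3 st.py
```

```text
t 12.125 tip u 69.65681293769686 w 0.9070850692272394 z 49.15220551639176 F ax/lat/z -3.341253892414694 0.013584125727074792 -0.5266922599620383
t 12.225 tip u 69.90334056630044 w 0.8703005151889549 z 49.16236951448511 F ax/lat/z -0.0832667414088864 0.3718779334311353 -1.5149244940072217
```

View pics/s5.png

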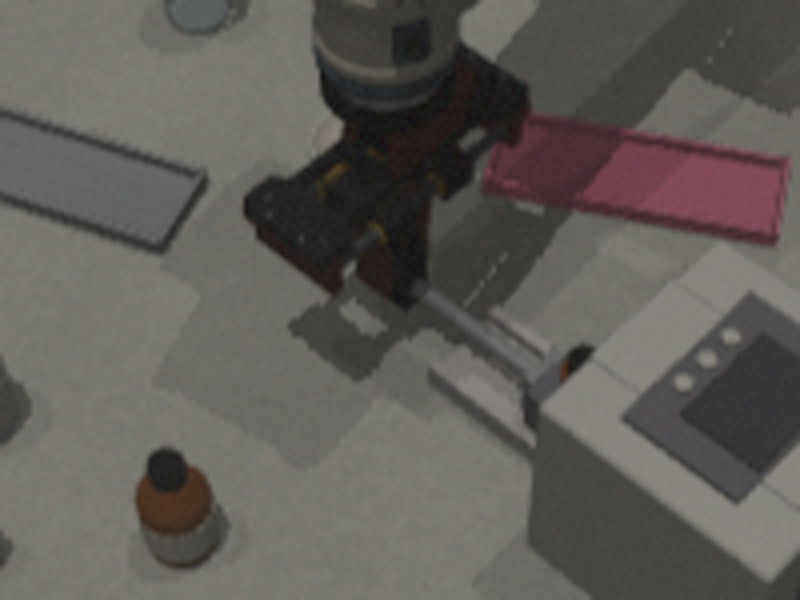

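View pics/t5.png

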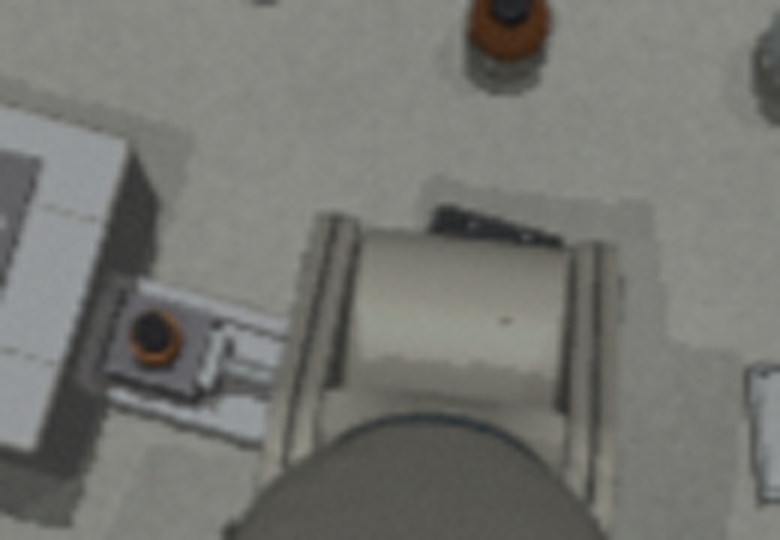

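Run:
```python
from h import *
ax=np.array([.287,.958])
for n in("top","scene"):
    i=ctrl.get_image(n);c=cam(i);P=cloud(i,c).reshape(-1,3);r=P[:,:2]-[524,8];u=r@ax;w=r@[-.958,.287]
    for lo in range(60,300,20):
        m=(P[:,2]>lo)&(P[:,2]<lo+20)&(abs(w)<110)&(u>-150)&(u<100)
        if m.sum():print(n,lo,m.sum(),"u max rel TCP",u[m].max()+60,"w",w[m].min(),w[m].max())
```

```text
top 60 24 u max rel TCP 157.82315937153413 w -9.992798794878961 15.26505394450142
top 80 31 u max rel TCP 159.77102994030167 w -6.514375253825209 12.03191999923446
top 140 81 u max rel TCP 33.90301406570157 w -86.27382069591945 -71.31802879944068
scene 60 116 u max rel TCP 150.03272892127893 w -22.762685602785893 22.653650202809384
scene 80 53 u max rel TCP 154.42262849033688 w -23.21940406151289 22.297649973178682
scene 100 89 u max rel TCP 33.405693397750305 w -80.96051040085172 79.21924420084301
scene 120 503 u max rel TCP 34.92162225552592 w -86.27489078590224 88.09885985360698
scene 140 932 u max rel TCP 33.71806976042589 w -89.43578324425285 89.98922789067349
scene 160 126 u max rel TCP 24.85047014482651 w -17.481387568012924 40.676112361850116
scene 180 49 u max rel TCP 33.83107514945846 w -16.187954891444488 38.33038081487082
scene 200 278 u max rel TCP 39.77023529562276 w -37.37914658354098 41.031480303606294
scene 220 150 u max rel TCP 40.3484626445464 w -39.81964111614957 21.35594106024927
scene 240 238 u max rel TCP 40.84311766165749 w -39.62995257897972 26.3056634777556
scene 260 233 u max rel TCP 46.24170467257626 w -38.53964594475287 16.911202674656998
scene 280 225 u max rel TCP 60.15665593000263 w -40.38719632108283 20.212249990664947
```

>>> {"method": "servo_tool", "body": {
  "moves": "0.0009 0.0029 0 0 0 0; 0.0017 0.0058 0 0 0 0; 0.0026 0.0086 0 0 0 0; 0.0035 0.0115 0 0 0 0; 0.0043 0.0144 0 0 0 0; 0.0052 0.0172 0 0 0 0; 0.006 0.0201 0 0 0 0; 0.0069 0.023 0 0 0 0"
}}

```text
t: 13.32
ee_pos: [512.7, -26.5, 49.2]
orientation: [-1.058, 1.42, -1.419]
ft_force: [-0.6, -2.1, -1.0]
width: 21.9
```

>>> {"method": "servo_tool", "body": {
  "moves": "0.0009 0.0029 0 0 0 0; 0.0017 0.0058 0 0 0 0; 0.0026 0.0086 0 0 0 0; 0.0035 0.0115 0 0 0 0; 0.0043 0.0144 0 0 0 0; 0.0052 0.0172 0 0 0 0; 0.006 0.0201 0 0 0 0; 0.0066 0.022 0 0 0 0"
}}

```text
t: 14.32
ee_pos: [519.3, -4.5, 49.2]
orientation: [-1.058, 1.419, -1.419]
ft_force: [-1.0, -1.7, -0.9]
width: 21.8
```

```bash
python3 st.py
```

```text
t 14.325 tip u 116.65880133318568 w 0.870761895205189 z 49.16954951984042 F ax/lat/z -1.8680019027008394 0.474526549794716 -0.9261593666110846
```

>>> {"method": "servo_tool", "body": {
  "moves": "0.0003 0.001 0 0 0 0; 0.0006 0.0019 0 0 0 0; 0.0009 0.0029 0 0 0 0; 0.0012 0.0038 0 0 0 0; 0.0014 0.0048 0 0 0 0; 0.0017 0.0058 0 0 0 0; 0.002 0.0067 0 0 0 0; 0.0023 0.0077 0 0 0 0"
}}

```text
t: 15.32
ee_pos: [521.6, 3.0, 49.2]
orientation: [-1.058, 1.419, -1.42]
ft_force: [-1.3, -2.0, -1.4]
width: 21.8
```

>>> {"method": "servo_tool", "body": {
  "moves": "0.0001 0.0005 0 0 0 0; 0.0003 0.001 0 0 0 0; 0.0004 0.0014 0 0 0 0; 0.0006 0.0019 0 0 0 0; 0.0007 0.0024 0 0 0 0; 0.0009 0.0029 0 0 0 0; 0.001 0.0034 0 0 0 0; 0.0011 0.0038 0 0 0 0"
}}

```text
t: 16.32
ee_pos: [522.7, 6.8, 49.2]
orientation: [-1.058, 1.419, -1.419]
ft_force: [-1.1, -2.3, -1.6]
width: 21.9
```

>>> {"method": "servo_tool", "body": {
  "moves": "0.0001 0.0005 0 0 0 0; 0.0003 0.001 0 0 0 0; 0.0004 0.0014 0 0 0 0; 0.0006 0.0019 0 0 0 0; 0.0007 0.0024 0 0 0 0; 0.0009 0.0029 0 0 0 0; 0.001 0.0034 0 0 0 0; 0.0011 0.0038 0 0 0 0"
}}

```text
t: 17.32
ee_pos: [523.8, 10.6, 49.2]
orientation: [-1.058, 1.419, -1.42]
ft_force: [-0.7, -2.2, -1.7]
width: 21.7
```

>>> {"method": "servo_tool", "body": {
  "moves": "0.0001 0.0005 0 0 0 0; 0.0003 0.001 0 0 0 0; 0.0004 0.0014 0 0 0 0; 0.0006 0.0019 0 0 0 0; 0.0007 0.0024 0 0 0 0; 0.0009 0.0029 0 0 0 0; 0.001 0.0034 0 0 0 0; 0.0011 0.0038 0 0 0 0"
}}

```text
t: 18.32
ee_pos: [524.9, 14.4, 49.2]
orientation: [-1.058, 1.42, -1.42]
ft_force: [-0.4, -3.0, -0.3]
width: 22.3
```

>>> {"method": "servo_tool", "body": {
  "moves": "0.0001 0.0005 0 0 0 0; 0.0003 0.001 0 0 0 0; 0.0004 0.0014 0 0 0 0; 0.0006 0.0019 0 0 0 0; 0.0007 0.0024 0 0 0 0; 0.0009 0.0029 0 0 0 0; 0.001 0.0034 0 0 0 0; 0.0011 0.0038 0 0 0 0"
}}

```text
t: 19.32
ee_pos: [526.0, 18.2, 49.2]
orientation: [-1.058, 1.419, -1.42]
ft_force: [0.3, -2.6, -1.0]
width: 21.8
```

>>> {"method": "servo_tool", "body": {
  "moves": "0.0001 0.0005 0 0 0 0; 0.0003 0.001 0 0 0 0; 0.0004 0.0014 0 0 0 0; 0.0006 0.0019 0 0 0 0; 0.0007 0.0024 0 0 0 0; 0.0009 0.0029 0 0 0 0; 0.001 0.0034 0 0 0 0; 0.0011 0.0038 0 0 0 0"
}}

```text
t: 20.32
ee_pos: [527.1, 22.0, 49.2]
orientation: [-1.058, 1.42, -1.419]
ft_force: [-0.3, -2.1, -0.9]
width: 21.8
```

>>> {"method": "servo_tool", "body": {
  "moves": "0.0001 0.0005 0 0 0 0; 0.0003 0.001 0 0 0 0; 0.0004 0.0014 0 0 0 0; 0.0006 0.0019 0 0 0 0; 0.0007 0.0024 0 0 0 0; 0.0009 0.0029 0 0 0 0; 0.001 0.0034 0 0 0 0; 0.0011 0.0038 0 0 0 0"
}}

```text
t: 21.32
ee_pos: [528.2, 25.8, 49.2]
orientation: [-1.058, 1.42, -1.42]
ft_force: [-0.1, -2.2, -1.2]
width: 21.9
```

>>> {"method": "servo_tool", "body": {
  "moves": "0.0001 0.0005 0 0 0 0; 0.0003 0.001 0 0 0 0; 0.0004 0.0014 0 0 0 0; 0.0006 0.0019 0 0 0 0; 0.0007 0.0024 0 0 0 0; 0.0009 0.0029 0 0 0 0; 0.001 0.0034 0 0 0 0; 0.0011 0.0038 0 0 0 0"
}}

```text
t: 22.32
ee_pos: [529.3, 29.6, 49.2]
orientation: [-1.058, 1.42, -1.42]
ft_force: [0.1, -1.8, -1.4]
width: 22.0
```

>>> {"method": "servo_tool", "body": {
  "moves": "0.0001 0.0005 0 0 0 0; 0.0003 0.001 0 0 0 0; 0.0004 0.0014 0 0 0 0; 0.0006 0.0019 0 0 0 0; 0.0007 0.0024 0 0 0 0; 0.0009 0.0029 0 0 0 0; 0.001 0.0034 0 0 0 0; 0.0011 0.0038 0 0 0 0"
}}

```text
t: 23.32
ee_pos: [530.2, 33.1, 49.2]
orientation: [-1.058, 1.42, -1.42]
ft_force: [-1.1, -7.0, 0.7]
width: 21.8
```

>>> {"method": "servo_tool", "body": {
  "moves": "0.0001 0.0003 0 0 0 0; 0.0001 0.0005 0 0 0 0; 0.0001 0.0005 0 0 0 0"
}}

```text
t: 23.7
ee_pos: [530.3, 33.5, 49.2]
orientation: [-1.058, 1.42, -1.42]
ft_force: [-2.0, -6.0, 0.2]
width: 22.0
```

```bash
for k in 1 2 3; do python3 st.py; python3 -c "
from h import *
i=ctrl.get_image('scene');save('s6.png',i['pixels'],150,110,350,260,4)"; done
```

```text
t 23.7 tip u 156.2412986511405 w 1.320893464663512 z 49.161291679876186 F ax/lat/z -6.293017955910051 0.2453473419826202 0.23578161912812898
t 23.75 tip u 156.26221610354773 w 1.3133814959943653 z 49.188266524063394 F ax/lat/z -6.4133269925764 -0.8219567600090978 0.6696172477326519
t 23.8 tip u 156.23512010375677 w 1.297313763355418 z 49.185580899614 F ax/lat/z -6.615650054278354 -0.07305547236514953 -0.021333215827282703
```

View pics/s6.png

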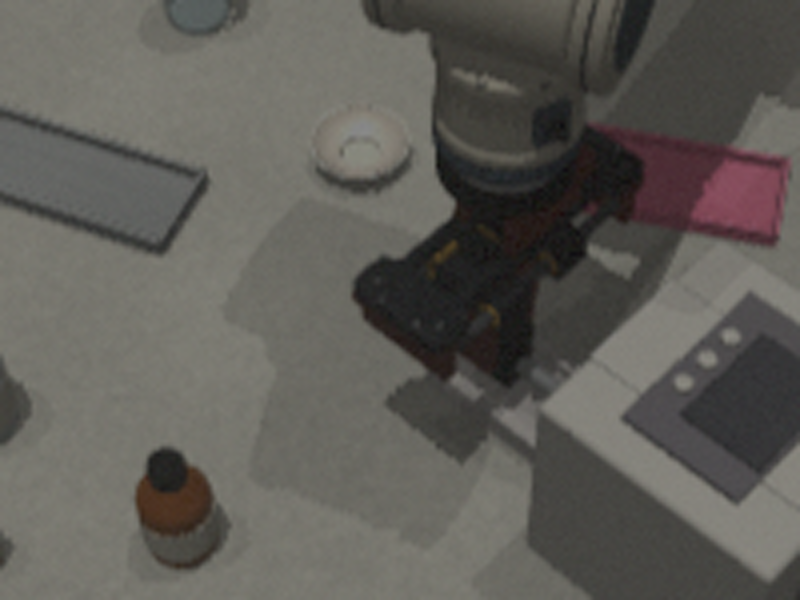

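>>> {"method": "servo_tool", "body": {
  "moves": "0.0001 0.0003 0 0 0 0; 0.0002 0.0006 0 0 0 0; 0.0003 0.001 0 0 0 0; 0.0003 0.001 0 0 0 0; 0.0003 0.001 0 0 0 0"
}}

```text
t: 24.48
ee_pos: [530.4, 34.3, 49.2]
orientation: [-1.059, 1.42, -1.42]
ft_force: [-1.0, -8.0, 0.7]
width: 22.1
```

```bash
for k in 1 2 3; do python3 st.py; python3 -c "
from h import *
i=ctrl.get_image('scene')"; done
```

```text
t 24.475 tip u 157.0699137403401 w 1.3823506263642171 z 49.16923646124048 F ax/lat/z -7.9358724501678255 -1.294022961559417 0.7374641066803009
t 24.525 tip u 157.0856893077625 w 1.3277714858403558 z 49.19821413293778 F ax/lat/z -7.72806807107486 -0.08205505102227839 0.7901935893772951
t 24.575 tip u 157.07680033899138 w 1.3810409212862318 z 49.17093443230141 F ax/lat/z -9.197732411569824 0.30838707512946506 1.3310552739025487
```

>>> {"method": "servo_tool", "body": {
  "moves": "-0.0001 -0.0003 0 0 0 0; -0.0002 -0.0006 0 0 0 0; -0.0003 -0.0009 0 0 0 0; -0.0004 -0.0012 0 0 0 0; -0.0005 -0.0015 0 0 0 0; -0.0005 -0.0018 0 0 0 0; -0.0006 -0.0021 0 0 0 0; -0.0007 -0.0024 0 0 0 0"
}}

```text
t: 25.62
ee_pos: [530.1, 32.6, 49.1]
orientation: [-1.058, 1.42, -1.419]
ft_force: [-0.2, -0.7, -1.9]
width: 21.8
```

>>> {"method": "servo_tool", "body": {
  "moves": "-0.0001 -0.0003 0 0 0 0; -0.0002 -0.0006 0 0 0 0; -0.0003 -0.0009 0 0 0 0; -0.0004 -0.0012 0 0 0 0; -0.0005 -0.0015 0 0 0 0; -0.0005 -0.0018 0 0 0 0; -0.0006 -0.0021 0 0 0 0; -0.0007 -0.0024 0 0 0 0"
}}

```text
t: 26.62
ee_pos: [529.4, 30.0, 49.2]
orientation: [-1.058, 1.42, -1.42]
ft_force: [0.4, -0.8, -1.8]
width: 21.7
```

>>> {"method": "servo_tool", "body": {
  "moves": "-0.0001 -0.0005 0 0 0 0; -0.0003 -0.001 0 0 0 0; -0.0004 -0.0014 0 0 0 0; -0.0006 -0.0019 0 0 0 0; -0.0007 -0.0024 0 0 0 0; -0.0009 -0.0029 0 0 0 0; -0.0012 -0.0038 0 0 0 0; -0.0014 -0.0048 0 0 0 0"
}}

```text
t: 27.62
ee_pos: [527.9, 25.2, 49.2]
orientation: [-1.058, 1.42, -1.42]
ft_force: [-0.2, 0.6, -1.2]
width: 21.9
```

```bash
python3 st.py
```

```text
t 27.625 tip u 147.60526042726875 w 1.1734304940300202 z 49.18491042740325 F ax/lat/z 0.5183533206428261 0.389321881649614 -1.2152134789365097
```

>>> {"method": "servo_tool", "body": {
  "moves": "-0.0029 -0.0096 0 0 0 0; -0.0086 -0.0287 0 0 0 0; -0.0144 -0.0479 0 0 0 0; -0.023 -0.0766 0 0 0 0; -0.0316 -0.1054 0 0 0 0; -0.0402 -0.1341 0 0 0 0; -0.0474 -0.1581 0 0 0 0; -0.0517 -0.1724 0 0 0 0"
}}

```text
t: 28.62
ee_pos: [475.3, -149.0, 49.2]
orientation: [-1.057, 1.421, -1.421]
ft_force: [-0.4, 0.2, -1.4]
width: 22.4
```

>>> {"method": "servo_tool", "body": {
  "moves": "0 0 0 0 0 0; 0 0 0.02 0 0 0; 0 0 0.04 0 0 0; 0 0 0.058 0 0 0; 0 0 0.058 0 0 0; 0 0 0.058 0 0 0"
}}

```text
t: 29.38
ee_pos: [476.0, -146.6, 106.7]
orientation: [-1.058, 1.42, -1.419]
ft_force: [-0.2, 1.0, -1.4]
width: 22.0
```

```bash
python3 st.py
python3 - <<'E'
from h import *
print(ctrl.get_obs()["ee_pos"])
s=ctrl.get_image("scene");save("s7.png",s["pixels"],150,110,350,260,4)
t=ctrl.get_image("top");save("t7.png",t["pixels"],190,140,320,230,6)
E
```

```text
t 29.375 tip u -31.872744755160454 w 1.5689026382555866 z 106.6858377798808 F ax/lat/z 0.8611835210697905 0.44545350090861474 -1.4463770103757838
[ 476.04589142 -146.60325219  106.68583778]
```

View pics/s7.png

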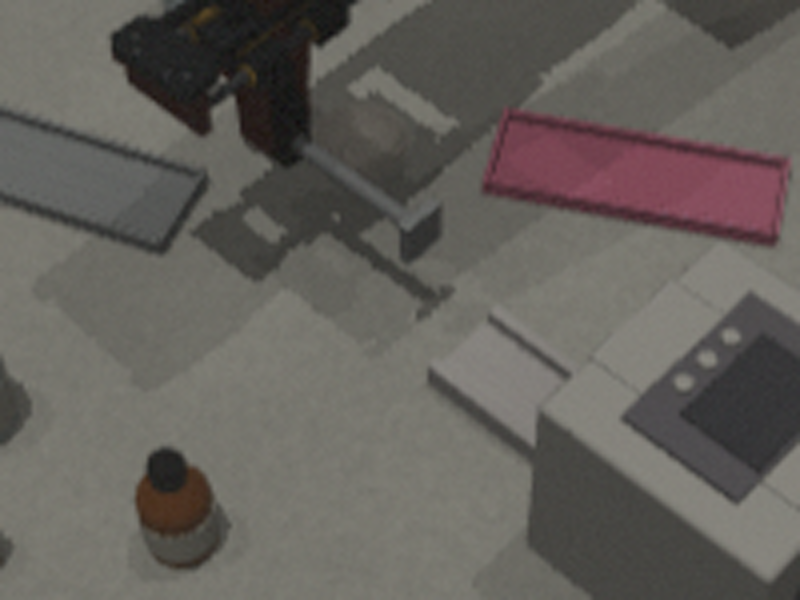

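View pics/t7.png

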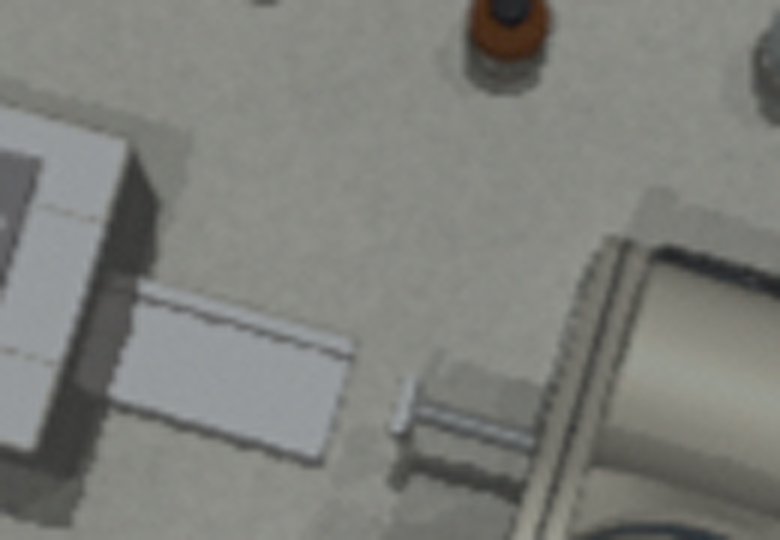

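>>> {"method": "servo_tool", "body": {
  "moves": "0.009 -0.04 0 0 0 4; 0.018 -0.09 0 0 0 8; 0.027 -0.14 0 0 0 13; 0.036 -0.18 0 0 0 17; 0.0441 -0.21 0 0 0 20.2; 0.0441 -0.22 0 0 0 20.2; 0.0441 -0.22 0 0 0 20.2; 0.0441 -0.22 0 0 0 20.2"
}}

```text
t: 30.48
ee_pos: [519.8, -365.7, 106.7]
orientation: [-1.238, 1.164, -1.162]
ft_force: [0.9, -0.0, -1.2]
width: 21.7
```

Run:
```python
from h import *
for n in("top","scene"):
    i=ctrl.get_image(n);c=cam(i);P=cloud(i,c).reshape(-1,3)
    # foot
    m=(P[:,2]>78)&(P[:,2]<118)&(abs(P[:,0]-515)<25)&(P[:,1]>-252)&(P[:,1]<-228);b=P[m]
    m2=(P[:,2]>86)&(P[:,2]<105)&(abs(P[:,0]-515)<12)&(P[:,1]>-300)&(P[:,1]<-255);r=P[m2]
    print(n,m.sum(),b.min(0),b.max(0),m2.sum(),np.polyfit(r[:,1],r[:,2],1)if m2.sum()>3 else 0,r.mean(0))
    if n=="scene": save("s8.png",i["pixels"],90,90,290,240,4)
o=ctrl.get_obs();i=ctrl.get_image("wrist");save("w8.png",i["pixels"],s=1.5)
print(o["t"],o["ee_pos"],o["orientation"])
```

```text
top 58 [ 495.48522987 -251.90711277   78.15476789] [ 525.117937   -234.5942291   109.00008203] 65 [4.32202417e-02 1.06379712e+02] [ 512.78143643 -277.5590641    94.38354244]
scene 108 [ 497.80063462 -251.95289621   78.43393469] [ 529.37320315 -235.91807406  112.05322036] 76 [1.47037775e-02 1.01035134e+02] [ 516.99238996 -277.93410991   96.94845305]
30.575 [ 520.21489758 -365.90029184  107.10046527] [-1.23844581  1.16311445 -1.16184448]
```

View pics/s8.png

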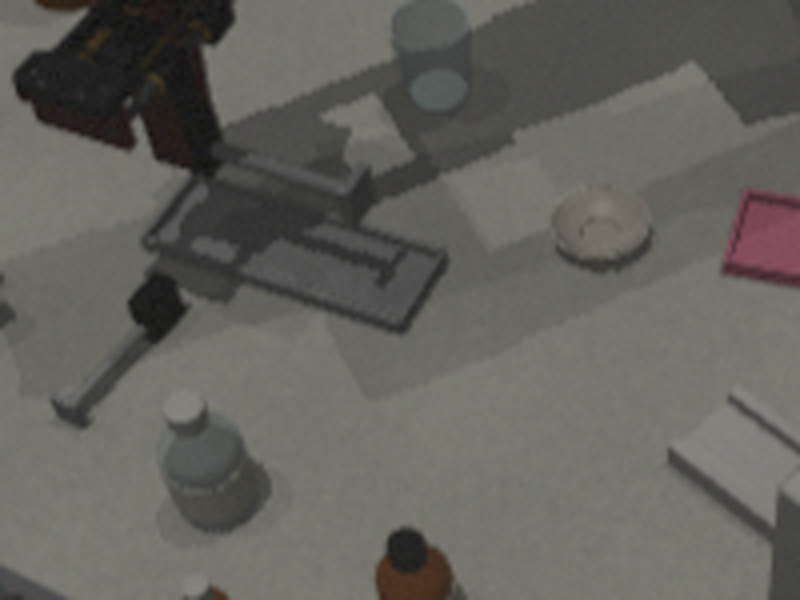

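View pics/w8.png

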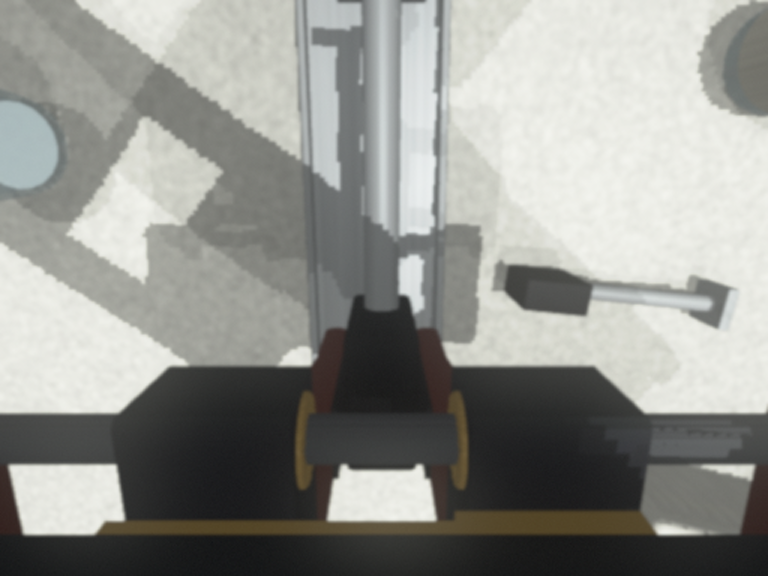

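>>> {"method": "servo_tool", "body": {
  "moves": "0 -0.0005 -0.02 0 0 0; 0 -0.0005 -0.04 0 0 0; 0 -0.0005 -0.055 0 0 0; 0 -0.0005 -0.062 0 0 0; 0 -0.0005 -0.064 0 0 0; 0 -0.0005 -0.065 0 0 0; 0 -0.0005 -0.065 0 0 0; 0 -0.0005 -0.065 0 0 0"
}}

```text
t: 31.62
ee_pos: [520.6, -367.8, 42.7]
orientation: [-1.238, 1.162, -1.164]
ft_force: [0.4, 1.2, -1.0]
width: 21.6
```

>>> {"method": "servo_tool", "body": {
  "moves": "0 0 -0.001 0 0 0; 0 0 -0.002 0 0 0; 0 0 -0.003 0 0 0; 0 0 -0.0035 0 0 0; 0 0 -0.0035 0 0 0; 0 0 -0.0035 0 0 0"
}}

```text
t: 32.38
ee_pos: [520.4, -367.7, 38.7]
orientation: [-1.238, 1.163, -1.163]
ft_force: [0.1, 0.3, -0.5]
width: 21.8
```

>>> {"method": "servo_tool", "body": {
  "moves": "0 0 -0.0003 0 0 0; 0 0 -0.0006 0 0 0; 0 0 -0.0008 0 0 0; 0 0 -0.0008 0 0 0"
}}

```text
t: 32.88
ee_pos: [520.4, -367.6, 37.9]
orientation: [-1.238, 1.163, -1.163]
ft_force: [0.0, -0.3, -0.7]
width: 21.7
```

>>> {"method": "servo_tool", "body": {
  "moves": "0 0 -0.0003 0 0 0; 0 0 -0.0006 0 0 0; 0 0 -0.0008 0 0 0; 0 0 -0.0008 0 0 0"
}}

```text
t: 33.38
ee_pos: [520.4, -367.6, 37.8]
orientation: [-1.238, 1.163, -1.163]
ft_force: [-3.1, 1.9, 7.4]
width: 21.8
```

>>> {"method": "servo_tool", "body": {
  "moves": "0 0 0.0004 0 0 0; 0 0 0.0006 0 0 0; 0 0 0.0006 0 0 0"
}}

```text
t: 33.75
ee_pos: [520.4, -367.6, 37.9]
orientation: [-1.238, 1.163, -1.163]
ft_force: [-1.7, 1.4, 5.2]
width: 21.9
```

>>> {"method": "servo_tool", "body": {
  "moves": "0 0 0 0 0 0; 0 0 0 0 0 0; 0 0 0 0 0 0; 0 0 0 0 0 0; 0 0 0 0 0 0",
  "hand": 120
}}

```text
t: 34.38
ee_pos: [520.4, -367.7, 37.6]
orientation: [-1.238, 1.163, -1.163]
ft_force: [0.7, 0.5, -0.1]
width: 46.8
```

>>> {"method": "servo_tool", "body": {
  "moves": "0 0 0.01 0 0 0; 0 0 0.03 0 0 0; 0 0 0.06 0 0 0; 0 0 0.1 0 0 0; 0 0 0.14 0 0 0; 0 0 0.165 0 0 0; 0 0 0.165 0 0 0; 0 0 0.165 0 0 0"
}}

```text
t: 35.38
ee_pos: [520.0, -367.3, 202.4]
orientation: [-1.238, 1.163, -1.163]
ft_force: [-0.5, -0.5, 0.2]
width: 46.5
```

Run:
```python
from h import *
o=ctrl.get_obs();i=ctrl.get_image("wrist");c=cam(i,o)
P=cloud(i,c).reshape(-1,3)
m=(P[:,2]>46)&(P[:,2]<62)&(abs(P[:,0]-525)<50)&(abs(P[:,1]+360)<50);a=P[m]
r=cv2.minAreaRect(a[:,:2].astype(np.float32))
m=(P[:,2]>33)&(P[:,2]<44)&(abs(P[:,0]-515)<40)&(abs(P[:,1]+240)<30);b=P[m]
print(r,np.median(a[:,2]),cv2.minAreaRect(b[:,:2].astype(np.float32)),np.median(b[:,2]))
save("w9.png",i["pixels"],s=1.5)
s=ctrl.get_image("scene");save("s9.png",s["pixels"],s=1.5)
t=ctrl.get_image("top");save("t9.png",t["pixels"],s=1.5)
P=cloud(t,cam(t)).reshape(-1,3)
print(o["t"],o["ee_pos"])
```

```text
((520.4740600585938, -367.60284423828125), (21.311824798583984, 43.26306915283203), 3.3167474269866943) 54.86487214841273 ((512.6605224609375, -242.85202026367188), (29.23031234741211, 7.820437908172607), 3.5251944065093994) 38.924221966189975
35.375 [ 519.96838537 -367.3034745   202.42949394]
```

View pics/w9.png

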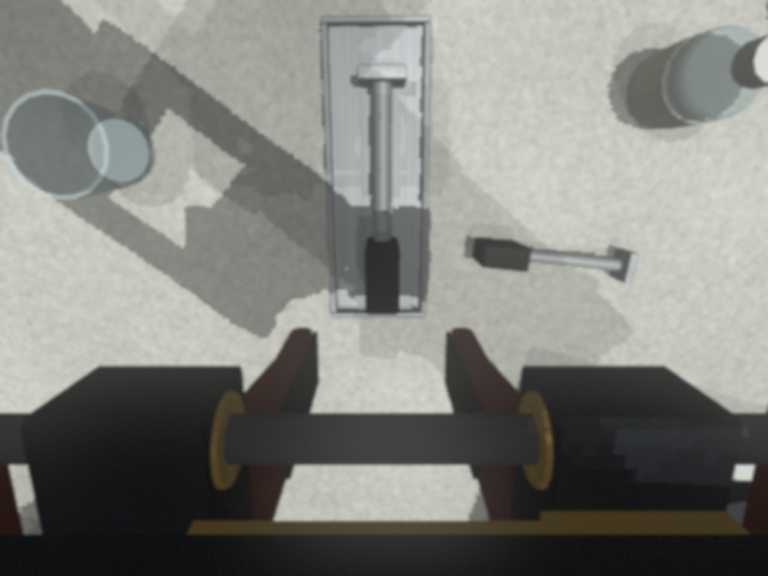

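View pics/s9.png

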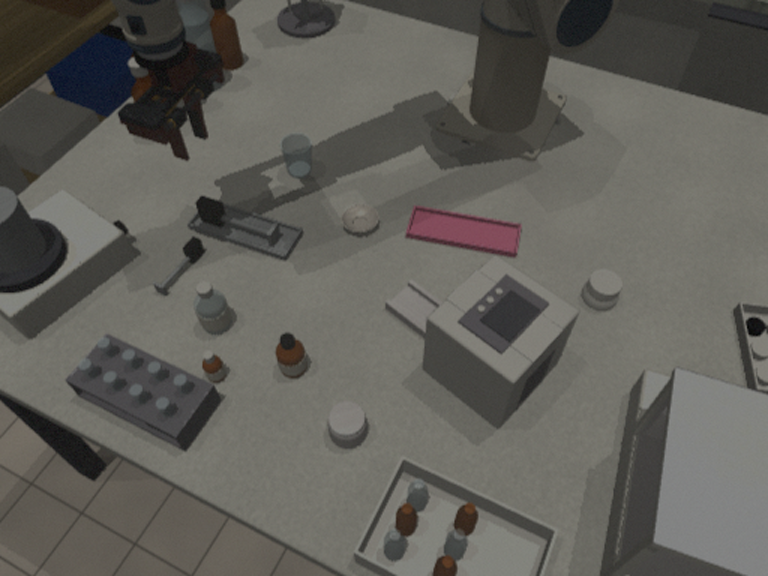

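View pics/t9.png

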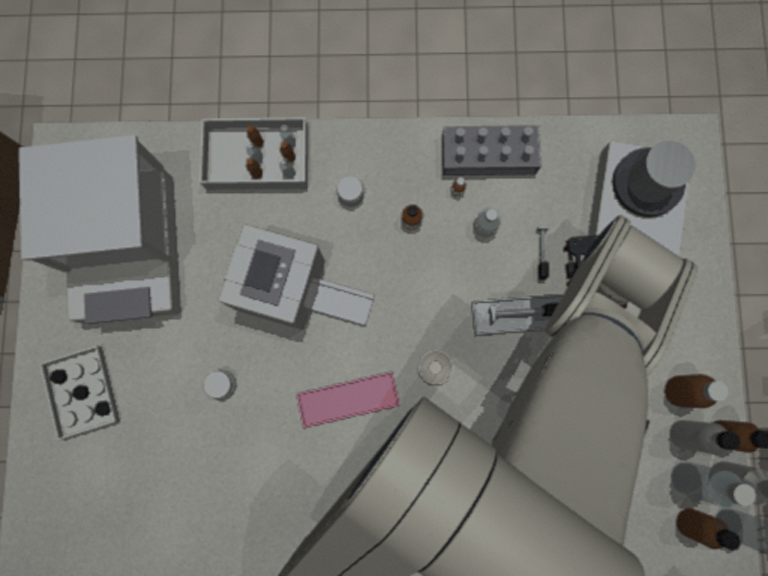

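```bash
python3 -c "
from h import *
print(ctrl.get_obs()['t']);print(ctrl.close_job())"
```

```text
35.525
the job is handed in; nothing more can be done
None
```

I pushed the carrier against the hidden stop with the pusher, put the pusher back upright in its tray, and handed the job in at 35.5 s. No verdict was reported.

- **Push:** The drag read about 2–3 N. The resistance began at roughly 34 mm past the reader's origin (near face), when I was advancing 0.5 mm per row. It rose by about 2 N per mm to about 8 N on average (single readings 7.7 to 9.2 N), so the pad was pressed but not bottomed. I then backed off slowly until the force was near zero and retracted straight out. The gripper never came near the carrier.
- **Pusher:** The last wrist view shows it standing level in its tray, with the handle top at 54.9 mm and the foot top at 38.9 mm, the same as before the pick. I set it about 5 mm nearer the tray's centre line than where it started. Seating it pressed the tray floor with about 8 N. The arm ended clear above it, gripper open and empty.
- **Bystanders:** In the last scene and top pictures, they look undisturbed by eye. I did not re-measure their positions.
- **Not checked directly:** I did not look into the tunnel afterwards. That the carrier rests against the stop comes from the force readings and the slow withdrawal.
- **Measurements that disagreed:** The top and scene cameras differed by about 3 mm across the lane, so I used their mean. The hood read 151–152 mm tall instead of 158, which did not affect the job.

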